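Clear the leak-test chamber and lock its lid

TASK

The leak-test chamber must be closed empty for its zero check, but the last sensor housing is still standing in it, with its black head sticking out of the mouth. Lift the housing out and stand it upright in the free bay of the green tray, then put the blue lid on the chamber with its lugs down through the two slots until it is fully home, turn it clockwise (seen from above) until it is locked at the green marks, and let go. Set both things down rather than dropping them, and leave everything else where it is.

Things in the scene. Friction and masses are not known exactly. Their poses are not given: they have to be found in the camera images.
- housing_mid (a point): Sensor housing to be cleared, 100 mm tall, 170 g: aluminium flange (44 mm diameter) and barrel (38 mm), and from 58 mm up a black head 30 mm in diameter, 42 mm high, to grip it by. Point on its axis 50 mm above its underside, z up. It starts standing on the chamber's inner floor, 61 mm below the rim: its top 39 mm stick out and keep the lid off.
- chamber_mouth (a point): Centre of the chamber's mouth, level with the top of its steel rim (83 mm above the table, 100 mm outer diameter); z up. Round opening of 54 mm diameter with two lug slots opposite each other, along this point's +x and -x: each cut out to 35 mm from the axis, spanning 22 degrees to either side of x, with a red mark beside it on the rim.
- chamber: The test chamber, fixed: round pot on a 130 mm square aluminium plate 12 mm thick; origin under its centre, axes as chamber_mouth. Between the slots the rim's lips are 6 mm thick, hollow beneath (70 mm diameter) for the lugs. Stops there let a lid that is fully in turn only clockwise seen from above, about 64 degrees from the slots; green rim marks at 60 degrees show where the lid's red marks are when locked.
- lid_grip (a point): Centre of the lid's black bar grip (64 mm long, 16 wide, 32 high), on the lid's axis, 38.5 mm above the lid's lowest face. x along the bar, z up. The lid is loose, 280 g, and starts upright on the table. Its blue disc, 84 mm in diameter, 8 mm thick, has its top 16 mm and its underside 24 mm below the point: fully home on the rim, the point is 24 mm above chamber_mouth.
- lid_lug (a point): Tip of one of the lid's two lugs, at half its thickness: 32 mm from the lid's axis along its +x, 3 mm above its lowest face; the other is opposite (-x). Lugs are in line with the bar and the red marks on the disc, 6 mm thick, 14 degrees to either side of x, at the foot of a spigot 48 mm in diameter and 14.5 mm deep. Both ends are alike. The turn is free: no thread, spring or detent.
- free_bay (a point): Centre of the floor of the tray's free bay (5 mm above the table); z up. The green tray is fixed, 230 by 90 mm, walls 26 mm high, three bays in a row along its x axis, each about 70 mm (x) by 80 mm (y) inside. The free one is at its -x end; the other two hold tested housings.
- tested_a_mid (a point): A tested housing, same shape as the one to be cleared, standing in the tray's middle bay, 75 mm from free_bay along +x; point half-way up. Leave alone.
- tested_b_mid (a point): A tested housing standing in the tray's far bay, 150 mm from free_bay along +x; point half-way up. Leave alone.
- driver_grip (a point): Orange-handled screwdriver, 170 mm long, lying on the bench; point on its handle. Leave alone.
- grease_jar: Small jar with white cap, 52 mm diameter, 50 mm tall; origin at the centre of its underside. Leave alone.
- tape_roll: Yellow tape roll lying flat, 70 mm diameter, 25 mm high; origin at the centre of its underside. Leave alone.
- feeler: Closed steel feeler gauge, 100 by 24 by 10 mm, lying flat; origin at the centre of its underside, x along its length. Leave alone.
Things that resemble listed ones, but are neither listed nor needed, are in the scene too. Leave any purple or red look-alike of the part that bears housing_mid alone.

How it is judged:
On the way, in this order (a step that is already met when the one before it is completed fails the run):
1. the housing stands upright in the free bay of the tray, released (x of housing_mid in the frame of free_bay between -0.034 and 0.034 m and y of housing_mid in the frame of free_bay between -0.04 and 0.04 m and z of housing_mid in the frame of free_bay below 0.056 m and angle between housing_mid's own z axis and vertical below 0.12 rad and height (world z) of housing_mid above 0.045 m and contact force between the fingers and housing below 0.05 N), for 0.2 s.
2. the lid is on the chamber, its lugs through the slots, fully down (horizontal distance between lid_grip and chamber_mouth below 0.005 m and z of lid_grip in the frame of chamber_mouth below 0.0265 m and angle between lid_grip's own z axis and vertical below 0.06 rad), for 0.1 s.
At the end, for the whole second after the job is handed in: The housing stands upright (within 7 degrees) on the floor of the tray's free bay, let go; the lid lies on the chamber centred within 5 mm, fully down within 2.5 mm and level, turned at least 49 degrees (0.85 rad) clockwise from its entry position towards the lock; both at rest (all of step 1 and all of step 2 and angle between the x axis of lid_grip and the x axis of chamber_mouth, either way round above 0.85 rad and linear speed of each of lid, housing below 0.02 m/s); the robot touches nothing.
It fails at once if the housing is dropped or knocked over (faster than 0.45 m/s while not held by the fingers) (linear speed of housing above 0.45 m/s and contact force between the fingers and housing below 0.05 N).
It fails at once if the lid is dropped or thrown (faster than 0.45 m/s while not held by the fingers) (linear speed of lid above 0.45 m/s and contact force between the fingers and lid below 0.05 N).
It fails at once if a bystander (tested housing, screwdriver, jar, tape roll, feeler gauge) is moved more than 40 mm (distance of any of tested_a_mid, tested_b_mid, driver_grip, grease_jar, tape_roll, feeler from where it was at the start of the episode above 0.04 m).
It also fails if it takes over 61 s, if anything falls off the work surface, if the arm or the gripper's body presses on something with over 40 N, if the wrist force passes 120 N, or if a joint passes its speed limit or range.

ROBOT

A 6-joint arm with a two-finger parallel gripper is mounted at the origin on the work surface. World frame = base frame: x ahead of the robot, y to its left, z up, the work surface at z = 0. Lengths are in m, angles in rad, forces in N, time in s.
With the tool pointing down it reaches from about 0.425 to 0.95 m from the base axis. Payload 3.5 kg.
Tool frame: the origin (TCP) lies at the very end of the fingers, on their centre line; the grasp point (between the pads) lies 19 mm behind it; z points along the fingers, y is the direction in which the jaws open and shut (so a half turn about z gives the same grasp; the last joint's range is limited). The gripper opens to 85 mm and grips with 20 to 120 N. Pads are 22 mm wide; open, the fingers measure 114 mm over their backs; the gripper's body (76 mm by 85 mm) begins 54 mm behind the grasp point. The pads swing forward as they close: fully open they stand 13 mm farther back than shut.
Start: joints at [-0.15, 0.286, 1.577, -0, 1.279, -0.15], TCP at [0.675, 0, 0.231] pointing down, gripper open.
Joint ranges: [-2.77, 2.77], [-0.9, 2.22], [0.21, 2.48], [-1.53, 4.67], [0.24, 2.81], [-2.84, 2.84]. Speed limits (rad/s): [2.79, 2.79, 3.14, 3.14, 3.14, 3.14].

INTERFACE

Orientations are given as a unit quaternion [x, y, z, w].
In Python, from plant import ctrl, imaging gives the robot as it stands.
- The arm moves only by the shell command python3 -m creep 'ROWS' [OPENING] [FORCE]. ROWS is JSON, one flat list of numbers, 4 for each row, row after row: the shift along the tool's x, y, z in units of 25 mm (1.0 is 25 mm), then the turn about the tool's z in units of 5 degrees (1.0 is 5 degrees). A call has 1 to 20 rows; each row is the pose to reach, as a shift and turn from the pose commanded when the call began, along the tool's axes at that moment; what a row does not reach only later rows make up. A row lasts 1/12 s, in which the tool goes at most 41.7 mm and 7.16 degrees, less where a joint would pass 70% of its speed; a pose out of reach is approached as far as the arm can. A call with a gripper value outside its range is refused whole. OPENING is the closure in counts, from 0 (fully open) to 255 (shut), set as the call begins (- or left out, the last holds). The fingers move at their own pace and stop on an object; FORCE is the grip in N (left out, the last holds). Time passes only in rows, so rows that repeat a pose let the fingers close. It gives the time, the measured TCP pose, the force and the opening at its end, in the units of the state.
- ctrl.get_state(): the state, without advancing time (a new reading comes with each control period).
- imaging.read_camera(name): name is "scene" or "side" or "wrist"; returns the picture (420x560x3 uint8, red, green, blue); there is no depth.
- imaging.camera_info(name): a dict with "intrinsics" (3x3 intrinsics, pixels), "origin" and "attitude" of the camera in the world. Camera axes: x right, y down, z forward; pixel columns grow to the right and rows downward; lengths in m; the calibration is good to about 2 mm. A picture is of the moment at which its call begins: read the wrist's pose just before it. camera_info takes no time and is no camera call; for the wrist camera it gives the pose at the moment of the call.
- ctrl.sign_off(): hands the job in, once; it reports no verdict.
Trained networks look in the newest picture that a camera, given by its name, has taken for a name from the list of things; names that differ only in an ending like _2 or _b are one class to them, and where a whole thing is asked for, a point or a joint stands for the part that bears it (a point fixed in the world has none). Each returns a list of dicts, best first, with "p" (0 to 1); they miss things now and then, are a little off and sometimes report something else, mostly with a low value. They report only what shows in the picture. A call takes as long as a camera call. They do not tell look-alikes from the thing itself.
- imaging.silhouettes(camera, name): "mask" (420x560 bool, what is visible of it) and "uv" ([column, row] in pixels, amid what is visible of it).
The state is a dict: "time": time; "qpos": joint angles; "dq": joint speeds; "joint_efforts": joint torques, N m; "eef_pos": TCP position; "tcp_rot": TCP orientation; "contact_force": force on the tool from outside, world axes, zero at the start; "wrist_torque": the same for the moment, N m; "opening": opening from 0.0 (shut) to 1.0 (fully open).
Only numpy, scipy, OpenCV 4.12 (cv2) and the standard library are available. Lean on these libraries where they do the work, as an engineer would, in place of code of your own. Each camera call takes 0.05 s, during which the arm holds its last target.

## Working session

There is one attempt and no reset: what is moved stays moved. The work goes in short steps, Python scripts to look and compute and a shell command to move; the robot and the scene stay as the last step left them, time stands still between calls to the robot, and variables do not carry over. Pictures are saved under pics/ and viewed, and the job is handed in when it is done.

```bash
ls; mkdir -p pics; python3 - <<'E'
from plant import ctrl, imaging
import cv2
print(ctrl.get_state())
for n in ["scene","side","wrist"]:
    im=imaging.read_camera(n); cv2.imwrite(f"pics/{n}0.png",im[:,:,::-1]); i=imaging.camera_info(n); print(n,i)
E
```

```text
pics
{'time': 0.0, 'qpos': array([-1.50019186e-01,  2.87169089e-01,  1.57816836e+00,  9.57931915e-06,
        1.27859498e+00, -1.49964698e-01]), 'dq': array([-0.0003195 ,  0.00092514, -0.00030977,  0.00101004,  0.00015781,
        0.00084833]), 'joint_efforts': array([-1.79628755e-04, -4.05981302e+01, -2.92628127e+01, -1.54224781e-04,
        5.81841552e-03,  3.74769741e-06]), 'eef_pos': array([6.74348341e-01, 1.17457003e-04, 2.29949570e-01]), 'tcp_rot': array([ 7.07126541e-01,  7.07086053e-01, -6.90644897e-04, -9.44284685e-04]), 'contact_force': array([ 0.9438392 , -0.10195096, -0.65927757]), 'wrist_torque': array([-0.00156192,  0.03332445, -0.04558166]), 'opening': 1.0030172938848172}
scene {'intrinsics': array([[458.38567072,   0.        , 282.520752  ],
       [  0.        , 458.38567072, 207.86146016],
       [  0.        ,   0.        ,   1.        ]]), 'origin': array([ 1.11702216, -0.05730475,  1.02546261]), 'attitude': array([ 0.71113309,  0.64926879, -0.18723538, -0.19412027])}
side {'intrinsics': array([[450.25495483,   0.        , 282.64732461],
       [  0.        , 450.25495483, 205.39650822],
       [  0.        ,   0.        ,   1.        ]]), 'origin': array([ 0.25405638, -0.6608925 ,  0.89131419]), 'attitude': array([ 0.91340419, -0.20474075,  0.07513274, -0.34369912])}
wrist {'intrinsics': array([[354.15198254,   0.        , 277.01216955],
       [  0.        , 354.15198254, 214.3082829 ],
       [  0.        ,   0.        ,   1.        ]]), 'origin': array([0.67551983, 0.0733239 , 0.3731305 ]), 'attitude': array([ 9.89364159e-01,  3.31224240e-04, -5.11773042e-04,  1.45458548e-01])}
```

View pics/scene0.png

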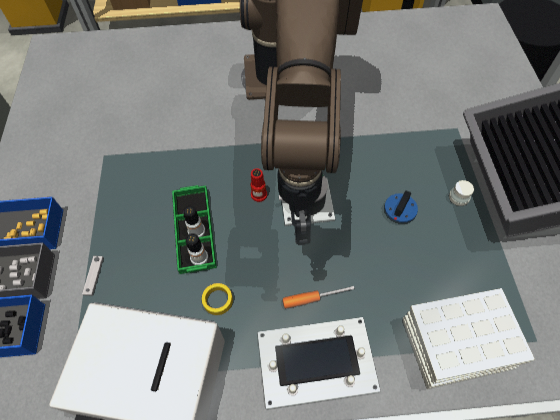

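View pics/side0.png

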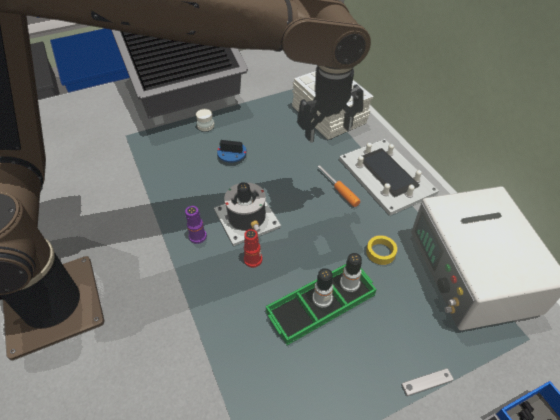

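View pics/wrist0.png

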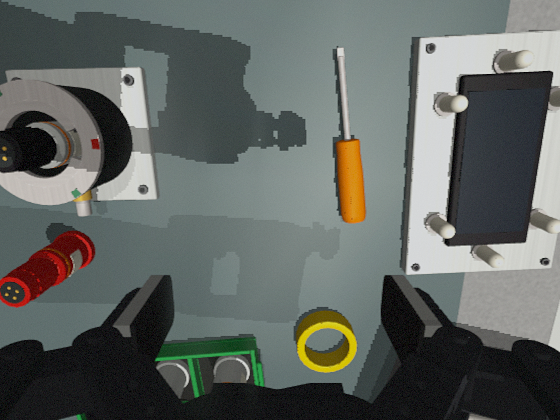

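```bash
cat > h.py <<'E'
from plant import ctrl, imaging
import numpy as np, cv2
from scipy.spatial.transform import Rotation as R
def ray(cam,uv,info=None):
    i=info or imaging.camera_info(cam); d=np.linalg.inv(i["intrinsics"])@np.array([uv[0],uv[1],1.])
    d=R.from_quat(i["attitude"]).apply(d); return np.array(i["origin"]),d/np.linalg.norm(d)
def onz(cam,uv,z,info=None):
    o,d=ray(cam,uv,info); return o+d*(z-o[2])/d[2]
def proj(cam,P,info=None):
    i=info or imaging.camera_info(cam); p=R.from_quat(i["attitude"]).inv().apply(np.array(P)-i["origin"]); q=p@np.array(i["intrinsics"]).T
    return q[...,:2]/q[...,2:]
def snap(cam,name):
    info=imaging.camera_info(cam); im=imaging.read_camera(cam); cv2.imwrite(f"pics/{name}.png",im[:,:,::-1]); return im,info
def rel(p,yaw=None):
    s=ctrl.get_state(); v=R.from_quat(s["tcp_rot"]).inv().apply(np.array(p)-s["eef_pos"]); return v/0.025
E
python3 - <<'E'
from h import *
for c in ["scene","side"]:
    snap(c,c+"1")
    for n,z in [("housing_mid",.05),("chamber",.04),("lid_grip",.02),("free_bay",.005),("tested_a_mid",.05),("tape_roll",.012),("driver_grip",.01),("grease_jar",.025),("feeler",.005)]:
        for r in imaging.silhouettes(c,n): print(c,n,round(r["p"],2),np.round(r["uv"]),r["mask"].sum(),np.round(onz(c,r["uv"],z),3))
E
```

```text
scene housing_mid 0.61 [258. 182.] 456 [ 0.443 -0.076  0.05 ]
scene chamber 0.91 [325. 209.] 847 [0.533 0.087 0.04 ]
scene lid_grip 0.69 [399. 208.] 811 [0.537 0.278 0.02 ]
scene free_bay 0.58 [185. 225.] 2173 [ 0.524 -0.272  0.005]
scene tested_a_mid 0.67 [401. 208.] 811 [0.554 0.273 0.05 ]
scene tested_a_mid 0.61 [192. 220.] 465 [ 0.537 -0.245  0.05 ]
scene tape_roll 0.76 [225. 302.] 527 [ 0.743 -0.173  0.012]
scene driver_grip 0.75 [304. 294.] 496 [0.74  0.012 0.01 ]
scene grease_jar 0.62 [458. 194.] 471 [0.511 0.438 0.025]
scene feeler 0.72 [ 93. 278.] 415 [ 0.649 -0.489  0.005]
side housing_mid 0.89 [198. 227.] 530 [0.354 0.032 0.05 ]
side housing_mid 0.72 [244. 196.] 292 [0.49  0.076 0.05 ]
side housing_mid 0.66 [250. 250.] 543 [ 0.439 -0.083  0.05 ]
side chamber 0.8 [244. 214.] 2095 [0.469 0.03  0.04 ]
side lid_grip 0.71 [230. 151.] 546 [0.528 0.282 0.02 ]
side lid_grip 0.53 [430. 383.] 721 [ 0.639 -0.498  0.02 ]
side free_bay 0.88 [311. 307.] 3510 [ 0.512 -0.251  0.005]
side tape_roll 0.75 [352. 273.] 589 [ 0.635 -0.218  0.012]
side tape_roll 0.56 [381. 255.] 595 [ 0.723 -0.203  0.012]
side tape_roll 0.55 [229. 150.] 529 [0.529 0.299 0.012]
side driver_grip 0.62 [347. 193.] 250 [0.754 0.005 0.01 ]
side grease_jar 0.56 [206. 119.] 317 [0.51  0.446 0.025]
side grease_jar 0.2 [233. 150.] 507 [0.535 0.278 0.025]
side feeler 0.58 [427. 381.] 678 [ 0.642 -0.49   0.005]
```

```bash
python3 - <<'E'
import cv2
a=cv2.imread("pics/side1.png")[170:280,180:290]; cv2.imwrite("pics/crop1.png",cv2.resize(a,None,fx=5,fy=5,interpolation=cv2.INTER_CUBIC))
E
```

```text
(no output)
```

View pics/crop1.png

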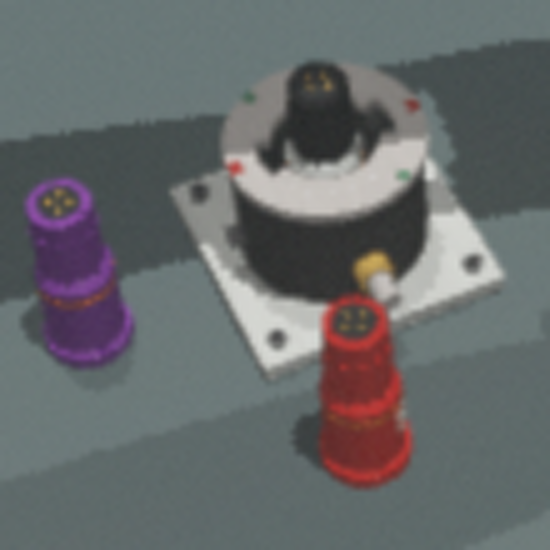

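Candidates for the housing are purple (side 198,227), red (250,250), the tested ones in the tray (324,287 and 351,272), and the one in the chamber with its black head at (243,185). The last one fits the description, and the crop shows it standing in the steel rim. The rim's red marks are at side (227,203) and (262,191).

```bash
python3 - <<'E'
from h import *
print("top",onz("side",(243.4,185.4),.122)); a=onz("side",(227.2,203.4),.083); b=onz("side",(262.4,190.8),.083); print(a,b,(a+b)/2,np.linalg.norm(a-b),np.degrees(np.arctan2(*(b-a)[1::-1])))
E
python3 -m creep '[1,-4,-1.5,0, 1.5,-7.7,-3,0, 1.5,-7.7,-3,0, 1.5,-7.7,-3,0, 1.5,-7.7,-3,0, 1.5,-7.7,-3,0, 1.5,-7.7,-3,0, 1.5,-7.7,-3,0, 1.5,-7.7,-3,0]' 0
python3 - <<'E'
from h import *
snap("wrist","w2")
for n in ["housing_mid","chamber"]:
    for r in imaging.silhouettes("wrist",n): print(n,r["p"],r["uv"],r["mask"].sum())
snap("scene","s2")
E
```

```text
top [0.48119477 0.0461757  0.122     ]
[0.43532402 0.04322822 0.083     ] [0.52803268 0.04496097 0.083     ] [0.48167835 0.0440946  0.083     ] 0.09272485221508653 1.0707509052493123
time: 1.9
eef_pos: [0.4831, 0.0373, 0.3055]
tcp_rot: [0.707, 0.707, -0.0, -0.0]
contact_force: [-0.4, -0.3, 0.2]
opening: 1.0
housing_mid 0.81 [250.8, 268.0] 1652
housing_mid 0.69 [164.7, 168.6] 1892
housing_mid 0.68 [275.3, 169.4] 1517
chamber 0.76 [276.2, 147.2] 9811
```

View pics/w2.png

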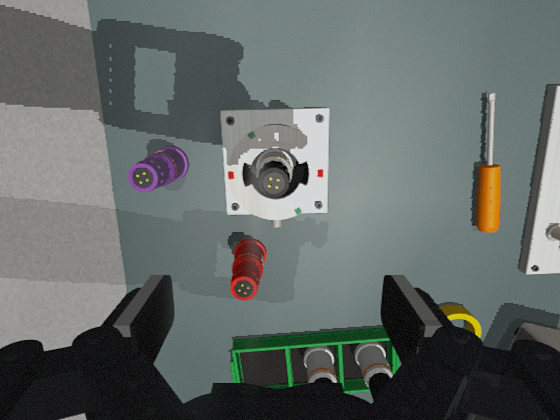

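```bash
python3 - <<'E'
from h import *
import cv2
im=cv2.imread("pics/w2.png")
cv2.imwrite("pics/c2.png",cv2.resize(im[100:220,215:335],None,fx=5,fy=5,interpolation=cv2.INTER_CUBIC))
s=cv2.imread("pics/side1.png"); cv2.imwrite("pics/c2b.png",cv2.resize(s[245:345,255:385],None,fx=6,fy=6,interpolation=cv2.INTER_CUBIC))
E
```

```text
(no output)
```

View pics/c2.png

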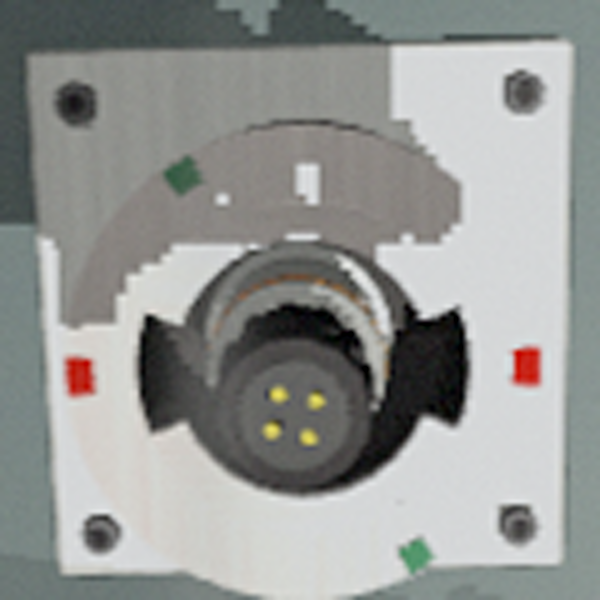

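View pics/c2b.png

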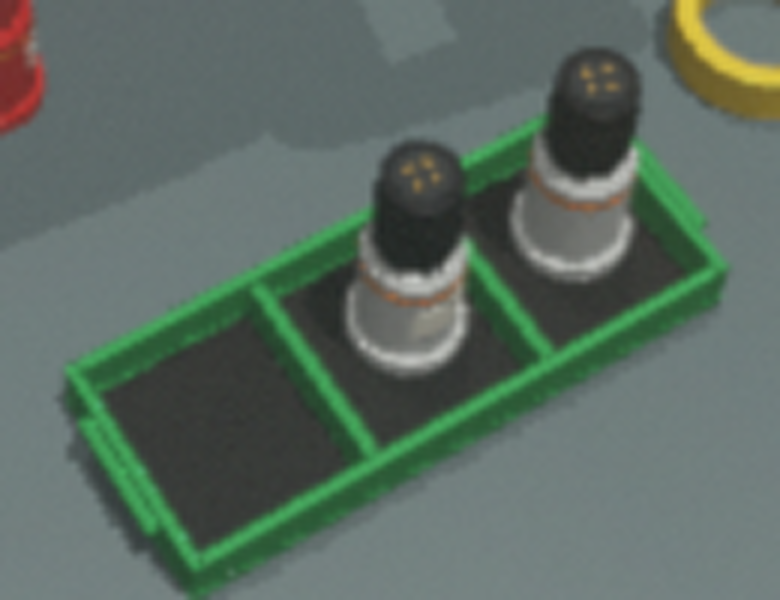

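View pics/s2.png

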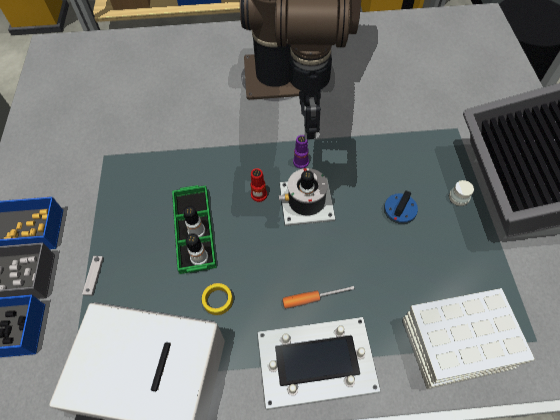

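```bash
python3 - <<'E'
from h import *
f=lambda u,s,o: ((u[0]+.5)/s-.5+o[0],(u[1]+.5)/s-.5+o[1])
a,b=[onz("wrist",f(u,5,(215,100)),.083) for u in [(81,377),(527,368)]]
print(a,b,(a+b)/2,np.linalg.norm(a-b),np.degrees(np.arctan2(*(b-a)[1::-1])))
print("top w",onz("wrist",f((292,416),5,(215,100)),.122))
C=[onz("side",f(u,6,(255,245)),.026) for u in [(80,372),(195,562),(722,267),(545,123)]]
for c in C: print(np.round(c,4))
C=np.array(C); m=C.mean(0); print("centre",m)
ex=(C[3]-C[0]+C[2]-C[1]);print("L",[np.linalg.norm(C[i]-C[j]) for i,j in [(0,3),(1,2),(0,1),(2,3)]]);ex/=np.linalg.norm(ex);print("yaw",np.degrees(np.arctan2(ex[1],ex[0])),"bay",m-.075*ex)
# tested tops
for u in [(420,170),(598,78)]: print("tested",onz("side",f(u,6,(255,245)),.105))
# disagreement check w/ scene
for P in [m-.075*ex]: print(proj("scene",P),proj("side",P))
for r in imaging.silhouettes("scene","free_bay"):
    ys,xs=np.nonzero(r["mask"]); pts=np.array([onz("scene",q,.026)[:2] for q in zip(xs,ys)],dtype=np.float32); print(cv2.minAreaRect(pts))
for r in imaging.silhouettes("scene","lid_grip")[:1]:
    print(r["uv"],r["mask"].sum())
im=cv2.imread("pics/s2.png"); cv2.imwrite("pics/c3.png",cv2.resize(im[170:280,165:225],None,fx=5,fy=5,interpolation=cv2.INTER_CUBIC))
cv2.imwrite("pics/c3b.png",cv2.resize(im[180:230,370:430],None,fx=8,fy=8,interpolation=cv2.INTER_CUBIC))
E
```

```text
[0.43540183 0.04351358 0.083     ] [0.52825563 0.0454445  0.083     ] [0.48182873 0.04447904 0.083     ] 0.09287388014001732 1.1913075495625023
top w [0.47985511 0.04330466 0.122     ]
[ 0.4231 -0.2205  0.026 ]
[ 0.4293 -0.3024  0.026 ]
[ 0.6528 -0.2819  0.026 ]
[ 0.6262 -0.1999  0.026 ]
centre [ 0.5328874  -0.25116127  0.026     ]
L [np.float64(0.20413359154791383), np.float64(0.22443464532261903), np.float64(0.08210981311449791), np.float64(0.086185727603839)]
yaw 5.498886521439131 bay [ 0.45823255 -0.25834825  0.026     ]
tested [ 0.54393488 -0.24028313  0.105     ]
tested [ 0.61863053 -0.23366299  0.105     ]
[188.74886723 198.17535083] [290.44369356 314.80661866]
((0.5421262979507446, -0.24709397554397583), (0.2465459406375885, 0.09202378243207932), 5.669655799865723)
[396.5, 209.0] 785
```

View pics/c3.png

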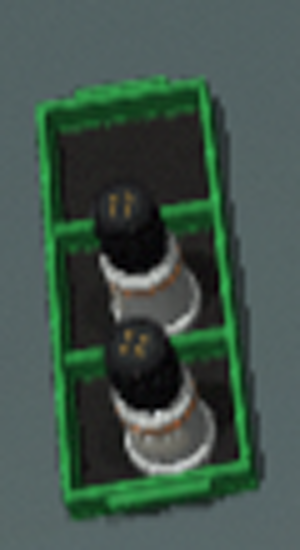

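View pics/c3b.png

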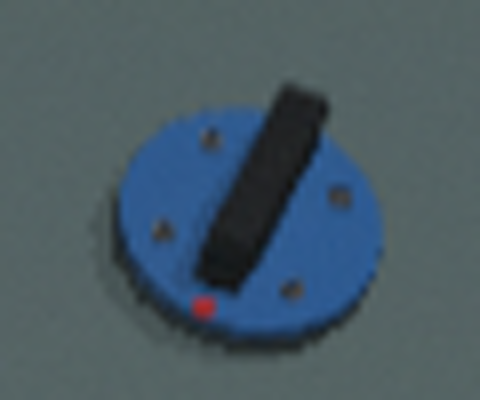

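The tray corners and tested housings put the free bay at about (0.467, -0.253) with a yaw of 5°. The chamber is at (0.4818, 0.0443), and the two views agree within 0.5 mm. Next I descend onto the head.

```bash
python3 -m creep '[0.3,-0.1,1.2,0, 0.3,-0.1,2.4,0, 0.3,-0.1,3.6,0, 0.3,-0.1,4.8,0, 0.3,-0.1,6,0, 0.3,-0.1,7,0, 0.3,-0.1,7.8,0, 0.3,-0.1,8.3,0, 0.3,-0.1,8.6,0, 0.3,-0.1,8.6,0, 0.3,-0.1,8.6,0]' 0
python3 - <<'E'
from h import *
snap("wrist","w3"); snap("side","sd3"); snap("scene","sc3"); s=ctrl.get_state(); print(s["contact_force"])
im=cv2.imread("pics/sd3.png")[130:250,180:320]; im2=cv2.imread("pics/sc3.png")[130:250,230:370]
cv2.imwrite("pics/c4.png",cv2.resize(cv2.hconcat([im,im2]),None,fx=2.8,fy=2.8,interpolation=cv2.INTER_CUBIC))
E
```

```text
time: 3.12
eef_pos: [0.4803, 0.045, 0.0915]
tcp_rot: [0.707, 0.707, -0.0, -0.0]
contact_force: [1.3, 0.5, 1.0]
opening: 1.0
[ 0.45279112 -0.41387174  0.09277783]
```

View pics/w3.png

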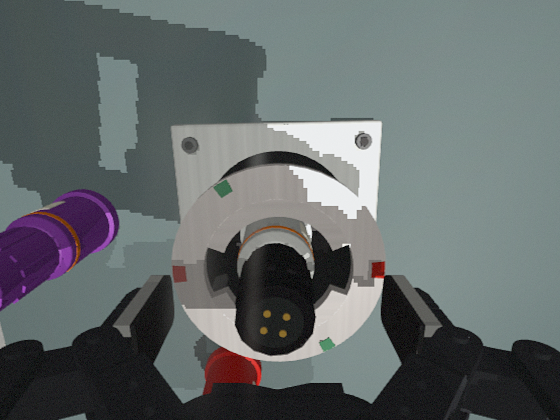

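View pics/c4.png

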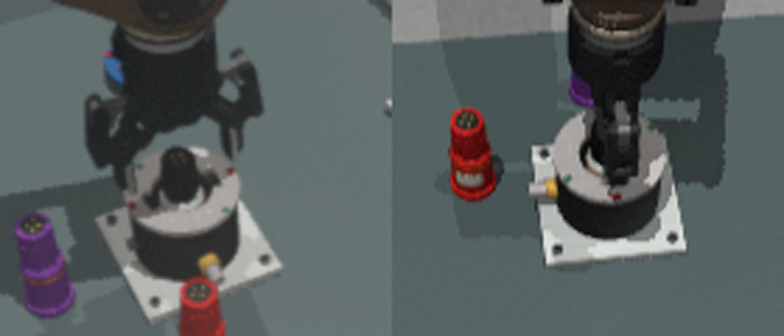

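The wrist view shows the head, top at about (276,322), between the open fingers. I'll check its centre, then close.

```bash
python3 - <<'E'
from h import *
print(onz("wrist",(276,322),.122))
E
python3 -m creep '[0,0,0,0, 0,0,0,0, 0,0,0,0, 0,0,0,0, 0,0,0,0, 0,0,0,0, 0,0,0,0, 0,0,0,0, 0,0,0,0, 0,0,0,0]' 255 50
```

```text
[0.48155104 0.04254641 0.122     ]
time: 4.1
eef_pos: [0.4801, 0.045, 0.0917]
tcp_rot: [0.707, 0.707, -0.0, 0.0]
contact_force: [-2.3, 0.0, 4.5]
opening: 0.335
```

```bash
python3 -m creep '[0,0,-0.3,0, 0,0,-0.8,0, 0,0,-1.5,0, 0,0,-2.3,0, 0,0,-3.1,0, 0,0,-3.9,0, 0,0,-4.7,0, 0,0,-5.4,0, 0,0,-5.8,0, 0,0,-6,0, 0,0,-6,0]'
python3 - <<'E'
from h import *
snap("side","sd4");print(ctrl.get_state()["qpos"])
E
```

```text
time: 5.02
eef_pos: [0.4803, 0.045, 0.2419]
tcp_rot: [0.707, 0.707, 0.0, 0.001]
contact_force: [0.5, 1.1, -1.9]
opening: 0.336
[-1.17332503e-01 -1.58515537e-01  2.02719987e+00  2.59500509e-05
  1.27349389e+00 -1.17328450e-01]
```

View pics/sd4.png

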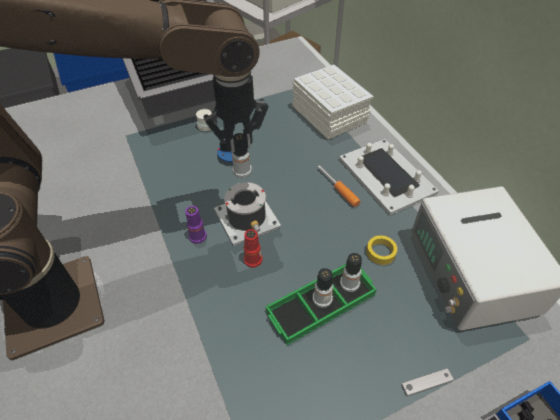

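Housing held and the chamber is empty. I carry it over the bay and turn so the jaws lie across the tray.

```bash
python3 -m creep '[-0.4,0,0,0.5, -1.2,-0.1,0,1.5, -2.2,-0.1,0,2.8, -3.2,-0.2,0,4.1, -4.2,-0.2,0,5.4, -5.2,-0.3,0,6.7, -6.2,-0.3,0,8, -7.2,-0.4,0,9.3, -8.2,-0.4,0,10.6, -9.2,-0.5,0,11.9, -10.1,-0.5,0,13.2, -10.9,-0.5,0,14.5, -11.5,-0.5,0,15.7, -11.8,-0.5,0,16.6, -11.9,-0.5,0,17, -11.9,-0.5,0,17, -11.9,-0.5,0,17, -11.9,-0.5,0,17]'
python3 - <<'E'
from h import *
snap("side","sd5");snap("scene","sc5");snap("wrist","w5");print(ctrl.get_state()["qpos"])
E
```

```text
time: 6.57
eef_pos: [0.467, -0.2523, 0.2403]
tcp_rot: [0.999, 0.044, -0.001, -0.001]
contact_force: [-0.3, 0.8, -2.1]
opening: 0.338
[-6.85847628e-01 -4.07684460e-02  1.91841578e+00 -2.64465713e-05
  1.26440920e+00  7.97101301e-01]
```

View pics/sd5.png

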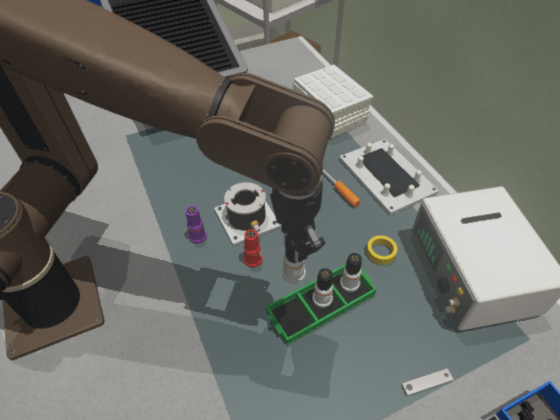

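View pics/w5.png

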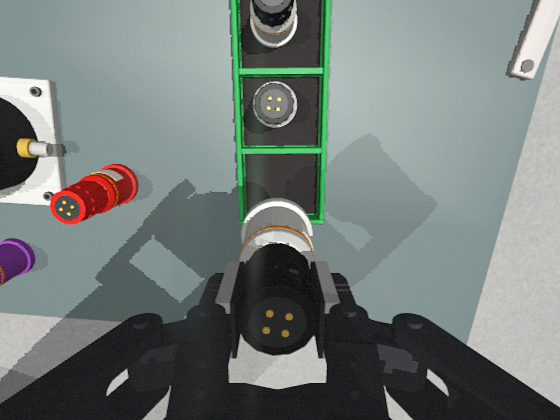

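View pics/sc5.png

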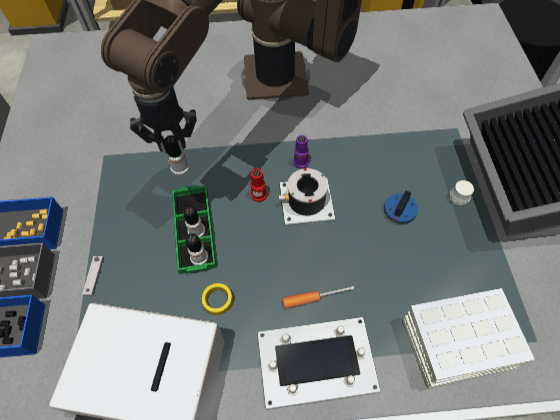

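The wrist view shows the bay aligned with the tool: divider at row 151, end wall at about row 220, side walls at about columns 240 and 324. I'll measure it.

```bash
python3 - <<'E'
from h import *
q=[onz("wrist",u,.026) for u in [(240,151),(325,150),(242,219),(322,219)]]
for p in q: print(np.round(p,4))
m=np.mean(q,axis=0); print(m, rel(m))
t=onz("wrist",(275,104),.105); print("tested a top",t)
im=cv2.imread("pics/w5.png")[130:250,215:345]; cv2.imwrite("pics/c5.png",cv2.resize(im,None,fx=5,fy=5))
E
```

```text
[ 0.4969 -0.2125  0.026 ]
[ 0.5054 -0.2972  0.026 ]
[ 0.4258 -0.2188  0.026 ]
[ 0.4333 -0.3032  0.026 ]
[ 0.46538214 -0.25793803  0.026     ] [-0.09679568  0.22763947  8.60259813]
tested a top [ 0.54399253 -0.24401193  0.105     ]
```

View pics/c5.png

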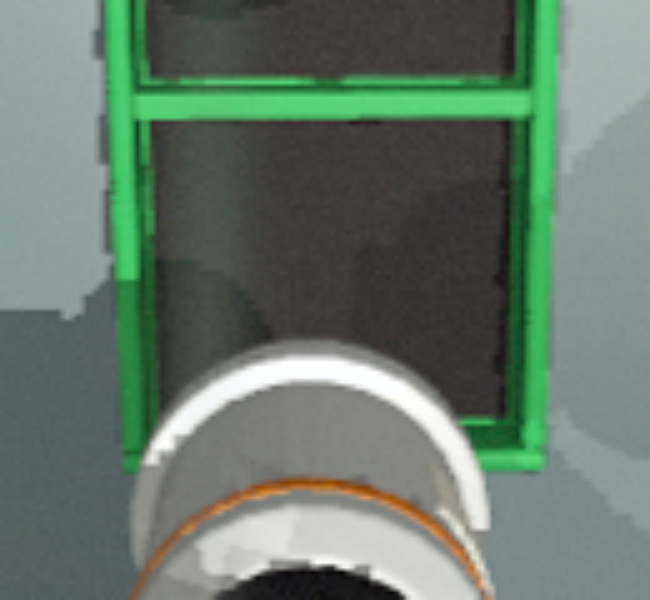

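```bash
python3 -m creep '[0,0.1,0.5,0, 0,0.2,1.4,0, 0,0.2,2.4,0, 0,0.2,3.4,0, 0,0.2,4.3,0, 0,0.2,5.1,0, 0,0.2,5.7,0, 0,0.2,6.1,0, 0,0.2,6.3,0, 0,0.2,6.45,0, 0,0.2,6.5,0, 0,0.2,6.55,0, 0,0.2,6.55,0, 0,0.2,6.55,0]'
```

```text
time: 7.88
eef_pos: [0.4684, -0.2579, 0.0784]
tcp_rot: [0.999, 0.044, 0.001, 0.001]
contact_force: [-0.3, -0.3, -2.1]
opening: 0.338
```

```bash
python3 -m creep '[0,0,0.05,0, 0,0,0.1,0, 0,0,0.15,0, 0,0,0.15,0, 0,0,0.15,0]'
python3 - <<'E'
from h import *
snap("side","sd6");a=cv2.imread("pics/sd6.png")[210:350,250:390];cv2.imwrite("pics/c6.png",cv2.resize(a,None,fx=4,fy=4))
E
```

```text
time: 8.3
eef_pos: [0.4683, -0.2576, 0.0747]
tcp_rot: [0.999, 0.044, 0.0, 0.0]
contact_force: [-0.9, 1.9, 3.8]
opening: 0.333
```

View pics/c6.png

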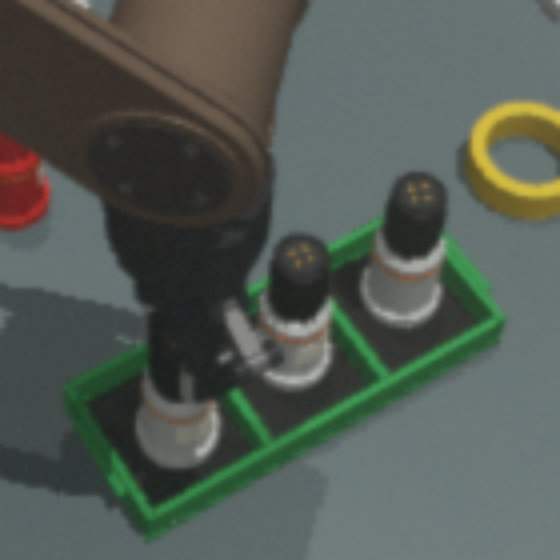

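```bash
python3 -m creep '[0,0,0,0, 0,0,0,0, 0,0,0,0, 0,0,0,0, 0,0,0,0, 0,0,0,0]' 60 
python3 -m creep '[0,0,-0.3,0, 0,0,-1,0, 0,0,-2,0, 0,0,-3,0, 0,0,-4,0, 0,0,-5,0, 0,0,-5.8,0, 0,0,-6.2,0, 0,0,-6.2,0]' 
python3 - <<'E'
from h import *
snap("side","sd7");snap("wrist","w7");snap("scene","sc7");a=cv2.imread("pics/sd7.png")[210:350,250:390];b=cv2.imread("pics/sc7.png")[160:300,140:280];cv2.imwrite("pics/c7.png",cv2.resize(cv2.hconcat([a,b]),None,fx=2.8,fy=2.8))
a=cv2.imread("pics/sc7.png")[180:240,370:450];cv2.imwrite("pics/c7b.png",cv2.resize(a,None,fx=8,fy=8,interpolation=cv2.INTER_CUBIC))
a=cv2.imread("pics/sd7.png")[130:180,200:265];cv2.imwrite("pics/c7c.png",cv2.resize(a,None,fx=8,fy=8,interpolation=cv2.INTER_CUBIC))
E
```

```text
time: 8.85
eef_pos: [0.4679, -0.2574, 0.0737]
tcp_rot: [0.999, 0.044, -0.0, -0.0]
contact_force: [0.4, -0.9, -0.5]
opening: 0.767
time: 9.6
eef_pos: [0.4692, -0.2585, 0.2324]
tcp_rot: [0.999, 0.044, 0.002, 0.002]
contact_force: [0.4, 0.4, 0.7]
opening: 0.768
```

View pics/c7.png

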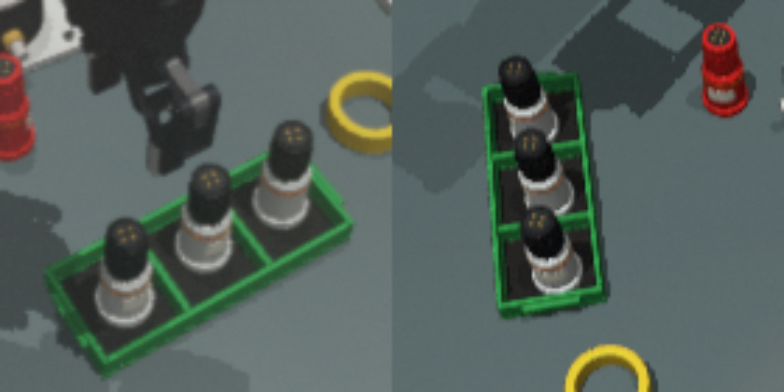

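View pics/w7.png

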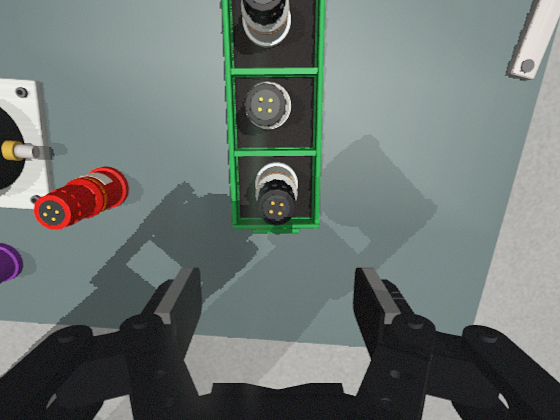

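View pics/c7b.png

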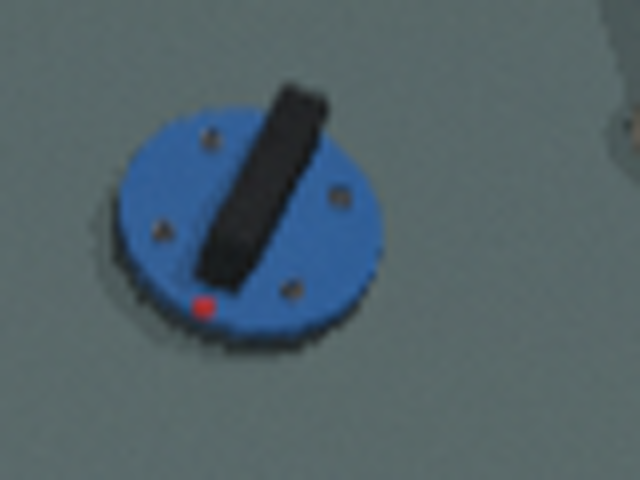

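View pics/c7c.png

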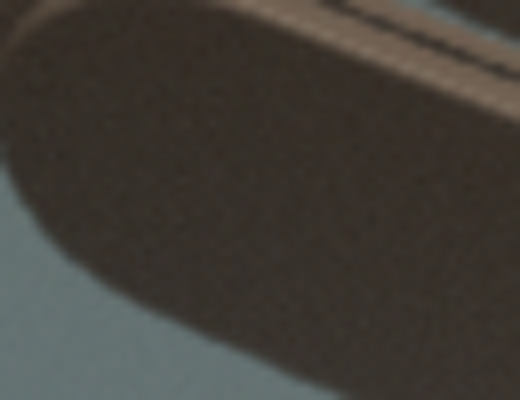

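Housing stands upright in the free bay: wrist (276,205), matched by the side and scene crops. Next, the lid pose from the scene crop.

```bash
python3 - <<'E'
from h import *
f=lambda u: ((u[0]+.5)/8-.5+370,(u[1]+.5)/8-.5+180)
print("disc",onz("scene",f((250,218)),.0225))
a=onz("scene",f((225,250)),.0545);b=onz("scene",f((308,92)),.0545);print(a,b,(a+b)/2,np.linalg.norm(a-b),np.degrees(np.arctan2(*(b-a)[1::-1])))
print(ctrl.get_state()["qpos"], rel([.537,.28,.30]))
print("housing top",onz("wrist",(277,208),.105))
E
```

```text
disc [0.53429772 0.28232818 0.0225    ]
[0.56349426 0.26134332 0.0545    ] [0.50882557 0.2998575  0.0545    ] [0.53615992 0.28060041 0.0545    ] 0.06687307478228485 144.83524366393138
[-6.93093396e-01 -2.27485226e-02  1.92656362e+00 -3.16216704e-05
  1.24030808e+00  7.90426378e-01] [  4.64609674 -21.15724347  -2.88047792]
housing top [ 0.46674539 -0.25697342  0.105     ]
```

```bash
python3 -m creep '[0,-0.4,-0.5,-0.7, 0.1,-1.2,-1,-2.1, 0.3,-2.4,-1.5,-3.5, 0.6,-3.6,-2,-4.9, 0.8,-4.8,-2.5,-6.3, 1.1,-6,-2.9,-7.7, 1.4,-7.2,-2.9,-9.1, 1.6,-8.4,-2.9,-10.5, 1.9,-9.6,-2.9,-11.9, 2.2,-10.8,-2.9,-13.3, 2.4,-12,-2.9,-14.7, 2.7,-13.2,-2.9,-16.1, 3,-14.4,-2.9,-17.5, 3.2,-15.6,-2.9,-18.9, 3.5,-16.8,-2.9,-20.3, 3.8,-18,-2.9,-21.7, 4.1,-19.2,-2.9,-23.1, 4.3,-20.2,-2.9,-24.5, 4.5,-20.8,-2.9,-25.9, 4.6,-21.1,-2.9,-27.3]' 0
python3 -m creep '[0,0,0,-0.5, 0,0,0,-0.7, 0,0,0,-0.7, 0,0,0,-0.7]'
python3 - <<'E'
from h import *
snap("wrist","w8");print(ctrl.get_state()["qpos"])
for r in imaging.silhouettes("wrist","lid_grip"): print(r["p"],r["uv"],r["mask"].sum())
E
```

```text
time: 11.42
eef_pos: [0.5356, 0.2801, 0.2982]
tcp_rot: [0.326, 0.945, -0.001, -0.002]
contact_force: [0.6, -0.1, 0.6]
opening: 0.995
time: 11.75
eef_pos: [0.5361, 0.2777, 0.2999]
tcp_rot: [0.301, 0.954, -0.001, -0.001]
contact_force: [1.4, -0.4, -1.1]
opening: 0.999
[ 3.09842270e-01  8.66448917e-02  1.68062578e+00 -8.69104541e-06
  1.37590529e+00 -6.48645644e-01]
0.65 [278.6, 166.5] 3800
```

View pics/w8.png

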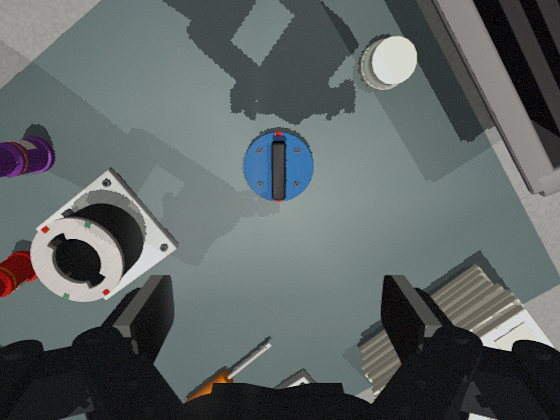

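```bash
python3 - <<'E'
import cv2
a=cv2.imread("pics/w8.png")[115:215,230:330];cv2.imwrite("pics/c8.png",cv2.resize(a,None,fx=6,fy=6,interpolation=cv2.INTER_CUBIC))
E
```

```text
(no output)
```

View pics/c8.png

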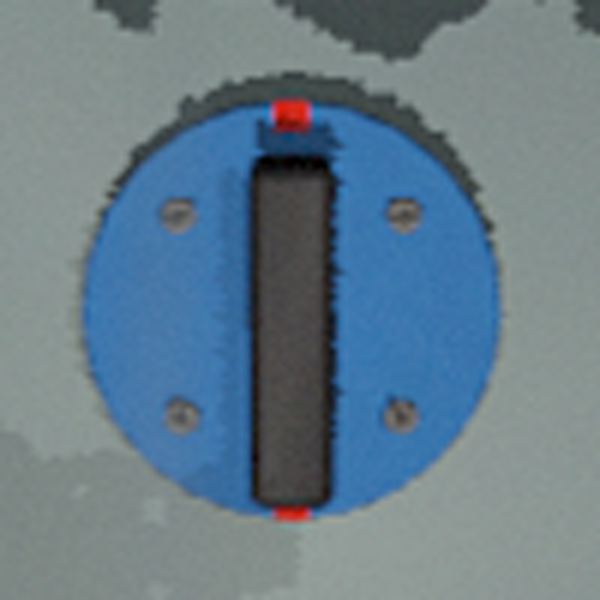

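```bash
python3 - <<'E'
from h import *
f=lambda u: ((u[0]+.5)/6-.5+230,(u[1]+.5)/6-.5+115)
s=[onz("wrist",f(u),.0225) for u in [(178,215),(404,214),(180,414),(400,414)]]; print("screws",np.mean(s,axis=0))
d=[onz("wrist",f(u),.0225) for u in [(84,305),(499,310),(292,104),(292,520)]]; print("disc",(d[0]+d[1])/2,(d[2]+d[3])/2,np.linalg.norm(d[0]-d[1]))
b=[onz("wrist",f(u),.0545) for u in [(291,167),(291,498)]]; 
v=b[0]-b[1]; print("bar",np.mean(b,axis=0),np.linalg.norm(v),np.degrees(np.arctan2(v[1],v[0])))
ty=R.from_quat(ctrl.get_state()["tcp_rot"]).as_matrix(); print("tool x dir",np.degrees(np.arctan2(ty[1,0],ty[0,0])))
c=np.mean(s,axis=0); c[2]=.0365; print(rel(c))
E
```

```text
screws [0.53337765 0.28149039 0.0225    ]
disc [0.53217488 0.28259181 0.0225    ] [0.5339239  0.28147624 0.0225    ] 0.08250126437683893
bar [0.53230664 0.28228737 0.0545    ] 0.06142361624706866 145.00264993580575
tool x dir 144.9222450011908
[ 0.18079831  0.0665089  10.56857782]
```

```bash
python3 -m creep '[0.1,0,0.6,0, 0.2,0.1,1.8,0, 0.2,0.1,3.2,0, 0.2,0.1,4.6,0, 0.2,0.1,6,0, 0.2,0.1,7.4,0, 0.2,0.1,8.8,0, 0.2,0.1,9.8,0, 0.2,0.1,10.4,0, 0.2,0.1,10.8,0, 0.2,0.1,10.8,0, 0.2,0.1,10.8,0]' 0
python3 - <<'E'
from h import *
snap("wrist","w9")
E
```

```text
time: 12.85
eef_pos: [0.5342, 0.2829, 0.0317]
tcp_rot: [0.301, 0.954, 0.0, 0.0]
contact_force: [0.1, -0.6, 0.4]
opening: 0.997
```

View pics/w9.png

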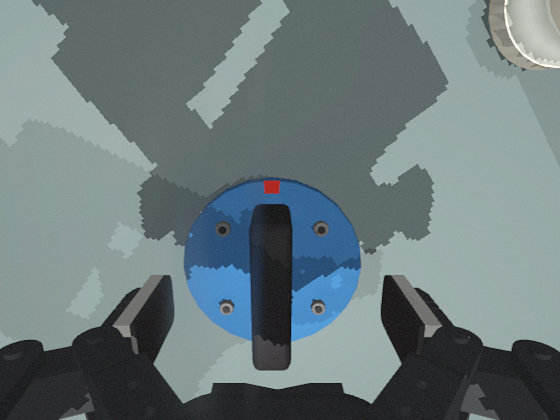

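```bash
python3 - <<'E'
from h import *
s=[onz("wrist",u,.0225) for u in [(223,229),(321,229),(227,308),(318,308)]]; c=np.mean(s,axis=0); print(c,rel(c))
E
```

```text
[0.53480766 0.2812034  0.0225    ] [-0.04009462 -0.07037405  0.40932594]
```

```bash
python3 -m creep '[0,-0.07,0.1,0, 0,-0.07,0.2,0, 0,-0.07,0.2,0, 0,-0.07,0.2,0]' 0
python3 -m creep '[0,0,0,0, 0,0,0,0, 0,0,0,0, 0,0,0,0, 0,0,0,0, 0,0,0,0, 0,0,0,0, 0,0,0,0, 0,0,0,0, 0,0,0,0]' 255 80
```

```text
time: 13.23
eef_pos: [0.533, 0.2816, 0.0268]
tcp_rot: [0.301, 0.954, 0.0, 0.0]
contact_force: [0.2, -0.3, -0.3]
opening: 1.001
time: 14.07
eef_pos: [0.533, 0.2816, 0.0265]
tcp_rot: [0.301, 0.954, 0.0, 0.0]
contact_force: [-0.4, -0.5, 1.0]
opening: 0.173
```

```bash
python3 -m creep '[0,0,-0.3,0, 0,0,-1,0, 0,0,-2,0, 0,0,-3,0, 0,0,-4,0, 0,0,-5,0, 0,0,-5.7,0, 0,0,-6,0, 0,0,-6,0, 0,0,-6,0]'
python3 -m creep '[-0.2,-0.3,0,-0.4, -0.4,-1,0,-1, -0.8,-1.9,0,-1.7, -1.2,-2.8,0,-2.4, -1.6,-3.7,0,-3.1, -2,-4.6,0,-3.8, -2.3,-5.5,0,-4.5, -2.7,-6.4,0,-5.2, -3.1,-7.3,0,-5.9, -3.4,-8.1,0,-6.6, -3.6,-8.6,0,-7, -3.75,-8.9,0,-7.2, -3.77,-8.95,0,-7.2, -3.77,-8.95,0,-7.2, -3.77,-8.95,0,-7.2]'
python3 - <<'E'
from h import *
snap("wrist","w10");snap("side","sd10");snap("scene","sc10")
print(ctrl.get_state()["qpos"],R.from_quat(ctrl.get_state()["tcp_rot"]).as_matrix()[:2,0],imaging.camera_info("wrist"))
a=cv2.imread("pics/sd10.png")[120:260,180:320];b=cv2.imread("pics/sc10.png")[120:260,230:370];cv2.imwrite("pics/c10.png",cv2.resize(cv2.hconcat([a,b]),None,fx=2.8,fy=2.8))
E
```

```text
time: 14.9
eef_pos: [0.5321, 0.2813, 0.1752]
tcp_rot: [0.301, 0.954, -0.001, -0.001]
contact_force: [-0.4, 0.7, -3.8]
opening: 0.171
time: 16.15
eef_pos: [0.481, 0.0446, 0.1751]
tcp_rot: [-0.009, 1.0, 0.0, -0.001]
contact_force: [0.2, -0.0, -3.3]
opening: 0.172
[-1.17414187e-01 -8.83569474e-02  2.08718959e+00  2.18993255e-04
  1.14355424e+00 -1.70644436e+00] [-0.99983513 -0.01814214] {'intrinsics': array([[354.15198254,   0.        , 277.01216955],
       [  0.        , 354.15198254, 214.3082829 ],
       [  0.        ,   0.        ,   1.        ]]), 'origin': array([0.40925829, 0.04353238, 0.31883722]), 'attitude': array([0.69301396, 0.70614229, 0.10352064, 0.10187342])}
```

View pics/w10.png

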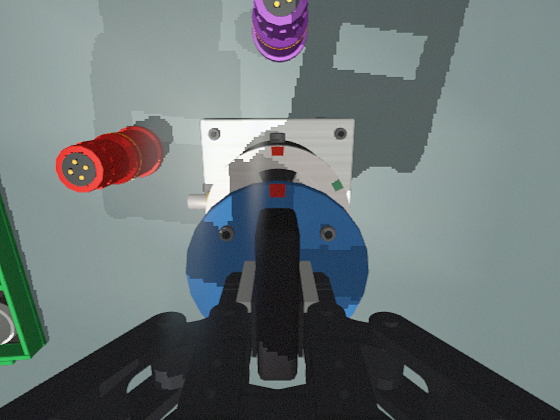

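View pics/c10.png

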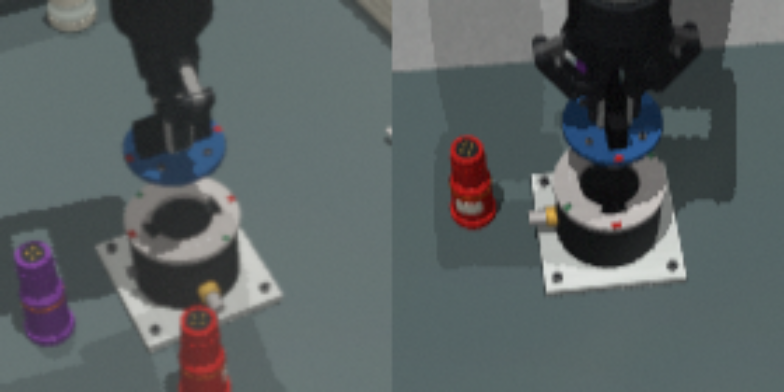

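```bash
python3 - <<'E'
from h import *
# screw spacing from w9 (camera over lid): use recorded pixels with approx pose
s=ctrl.get_state(); i=imaging.camera_info("wrist"); 
z=s["eef_pos"][2]-.0265+.0225
T=R.from_quat(s["tcp_rot"]).as_matrix()
p=[onz("wrist",u,z) for u in [(226,234),(327,234)]]
for q in p: print(rel(q)*25)
for u,zz in [((277.5,190),z),((277.5,151.5),.083)]: 
    q=onz("wrist",u,zz);print(q,rel(q)*25, np.linalg.norm(q[:2]-[.4818,.0444]))
e=[rel(onz("wrist",u,z))*25 for u in [(187,262),(368,262),(277,181)]]; print(e)
f=lambda u: ((u[0]+.5)/6-.5+230,(u[1]+.5)/6-.5+115)
# spacing estimate in w8: depth of camera 0.300+.143-.0225
E
python3 - <<'E'
from h import *
im=cv2.imread("pics/w10.png");hsv=cv2.cvtColor(im,cv2.COLOR_BGR2HSV)
m=cv2.inRange(hsv,(100,110,40),(125,255,255)); ys,xs=np.nonzero(m); 
s=ctrl.get_state();z=s["eef_pos"][2]-.0265+.0225
# contour outer edge points
cs=max(cv2.findContours(m,cv2.RETR_EXTERNAL,cv2.CHAIN_APPROX_NONE)[0],key=cv2.contourArea)[:,0]
h=cv2.convexHull(cs)[:,0]; h=[u for u in h if u[1]<268 ]
P=np.array([rel(onz("wrist",u,z))[:2]*25 for u in h])
from scipy.optimize import least_squares
r=least_squares(lambda p:np.hypot(P[:,0]-p[0],P[:,1]-p[1])-p[2],[0,0,42],loss="soft_l1");print("disc fit tool mm",r.x,len(P),np.abs(r.fun).max())
E
```

```text
[ 19.16545033 -22.50241021   4.00770796]
[19.19688934 21.99228606  4.02129438]
[0.44256916 0.04430516 0.17189424] [39.01068538  0.1677428   4.02970035] 0.039230953660028635
[0.43672677 0.044276   0.083     ] [44.78508578  0.21748933 92.92837645] 0.04507340335063463
[array([  5.73038302, -40.65931963,   3.99196294]), array([ 5.79104061, 41.04981125,  4.01691498]), array([42.88938931, -0.0466354 ,  4.0325828 ])]
disc fit tool mm [ 4.37797677  1.85303607 37.93803796] 23 29.561484199036247
```

```bash
python3 - <<'E'
import cv2
a=cv2.imread("pics/sd10.png")[160:220,215:275];cv2.imwrite("pics/c11.png",cv2.resize(a,None,fx=10,fy=10,interpolation=cv2.INTER_CUBIC))
E
```

```text
(no output)
```

View pics/c11.png

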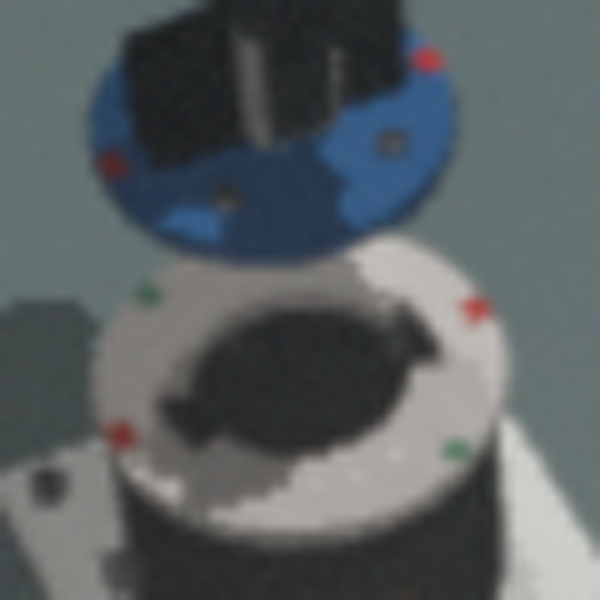

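```bash
python3 - <<'E'
from h import *
f=lambda u: ((u[0]+.5)/10-.5+215,(u[1]+.5)/10-.5+160)
z=ctrl.get_state()["eef_pos"][2]-.004
a,b=[onz("side",f(u),z) for u in [(112,165),(429,61)]]
c,d=[onz("side",f(u),.083) for u in [(122,436),(477,307)]]
for p,q in((a,b),(c,d)): print((p+q)/2,np.linalg.norm(p-q),np.degrees(np.arctan2(*(q-p)[1::-1])))
print(z,ctrl.get_state()["eef_pos"])
E
```

```text
[0.48029921 0.04466665 0.17189424] 0.07778851593226996 0.31338904652846516
[0.48153377 0.04562928 0.083     ] 0.09383696190475656 1.4497427215821705
0.17189424262182101 [0.48157954 0.04484401 0.17589424]
```

```bash
python3 -m creep '[-0.05,0.01,0.4,0, -0.05,0.01,1,0, -0.05,0.01,1.6,0, -0.05,0.01,2,0, -0.05,0.01,2.2,0, -0.05,0.01,2.3,0, -0.05,0.01,2.4,0, -0.05,0.01,2.4,0]'
python3 - <<'E'
from h import *
snap("wrist","w12");snap("side","sd12");snap("scene","sc12")
a=cv2.imread("pics/sd12.png")[160:220,210:270];b=cv2.imread("pics/sc12.png")[155:215,275:335];cv2.imwrite("pics/c12.png",cv2.resize(cv2.hconcat([a,b]),None,fx=6.5,fy=6.5,interpolation=cv2.INTER_CUBIC))
E
```

```text
time: 16.97
eef_pos: [0.4832, 0.0445, 0.1164]
tcp_rot: [-0.009, 1.0, -0.0, 0.0]
contact_force: [-0.0, -0.2, -3.6]
opening: 0.171
```

View pics/w12.png

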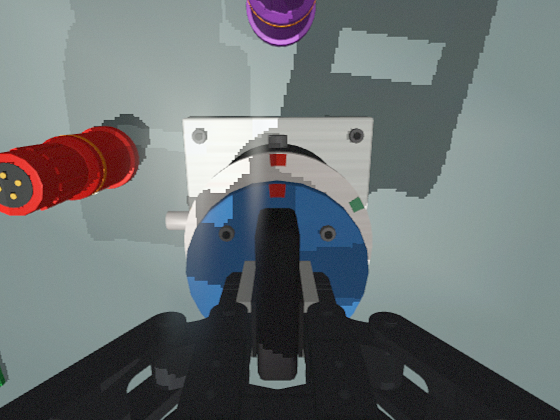

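View pics/c12.png

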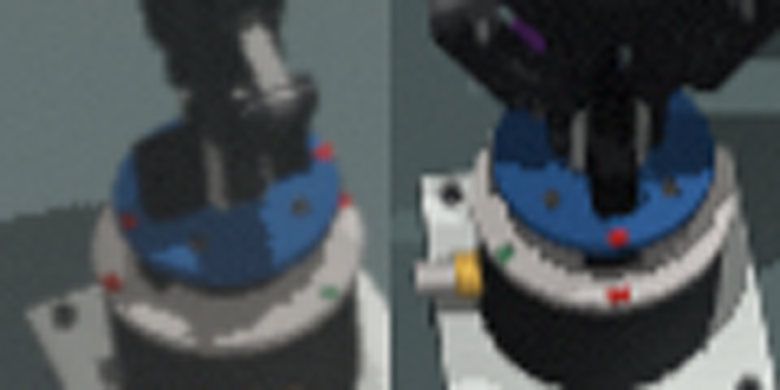

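```bash
python3 -m creep '[0,0,0.1,0, 0,0,0.2,0, 0,0,0.3,0, 0,0,0.4,0, 0,0,0.45,0, 0,0,0.5,0, 0,0,0.5,0]'
```

```text
time: 17.7
eef_pos: [0.4827, 0.0445, 0.1034]
tcp_rot: [-0.009, 1.0, 0.0, -0.0]
contact_force: [0.6, -0.8, -3.3]
opening: 0.173
```

```bash
python3 -m creep '[0,0,0.08,0, 0,0,0.16,0, 0,0,0.22,0, 0,0,0.27,0, 0,0,0.31,0, 0,0,0.34,0, 0,0,0.34,0]'
```

```text
time: 18.28
eef_pos: [0.4828, 0.0445, 0.0951]
tcp_rot: [-0.009, 1.0, 0.0, -0.0]
contact_force: [-0.2, -0.2, -2.6]
opening: 0.176
```

```bash
python3 -m creep '[0,0,0.03,0, 0,0,0.05,0, 0,0,0.05,0, 0,0,0.05,0]'
python3 - <<'E'
from h import *
snap("side","sd13");snap("scene","sc13")
a=cv2.imread("pics/sd13.png")[160:220,210:270];b=cv2.imread("pics/sc13.png")[155:215,275:335];cv2.imwrite("pics/c13.png",cv2.resize(cv2.hconcat([a,b]),None,fx=6.5,fy=6.5,interpolation=cv2.INTER_CUBIC))
E
```

```text
time: 18.62
eef_pos: [0.4832, 0.0444, 0.0949]
tcp_rot: [-0.009, 1.0, -0.0, 0.0]
contact_force: [-3.4, 0.3, 4.2]
opening: 0.169
```

View pics/c13.png

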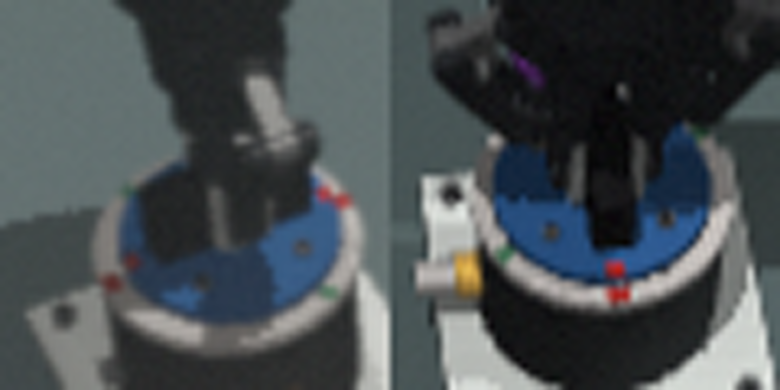

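The lid is fully home: its underside is on the rim, the marks are adjacent in both views, and force has risen to about +7 N. Now turn it clockwise.

```bash
python3 -m creep '[0,0,0,0.4, 0,0,0,1, 0,0,0,1.8, 0,0,0,2.6, 0,0,0,3.4, 0,0,0,4.2, 0,0,0,5, 0,0,0,5.8, 0,0,0,6.6, 0,0,0,7.4, 0,0,0,8.2, 0,0,0,9, 0,0,0,9.8, 0,0,0,10.6, 0,0,0,11.3, 0,0,0,11.8, 0,0,0,12, 0,0,0,12, 0,0,0,12]'
python3 - <<'E'
from h import *
s=ctrl.get_state();print(s["contact_force"],s["wrist_torque"],s["qpos"])
snap("side","sd14");snap("scene","sc14")
a=cv2.imread("pics/sd14.png")[160:220,210:270];b=cv2.imread("pics/sc14.png")[155:215,275:335];cv2.imwrite("pics/c14.png",cv2.resize(cv2.hconcat([a,b]),None,fx=6.5,fy=6.5,interpolation=cv2.INTER_CUBIC))
E
```

```text
time: 20.3
eef_pos: [0.4831, 0.0441, 0.095]
tcp_rot: [0.492, 0.871, -0.001, 0.0]
contact_force: [-5.1, -1.0, 5.9]
opening: 0.169
[-5.09239615 -1.0221495   5.89091725] [-0.15320309  0.7454541   0.1933931 ] [-1.17829878e-01  2.85745065e-02  2.13920242e+00 -1.73359409e-03
  9.73824071e-01 -6.59562606e-01]
```

View pics/c14.png

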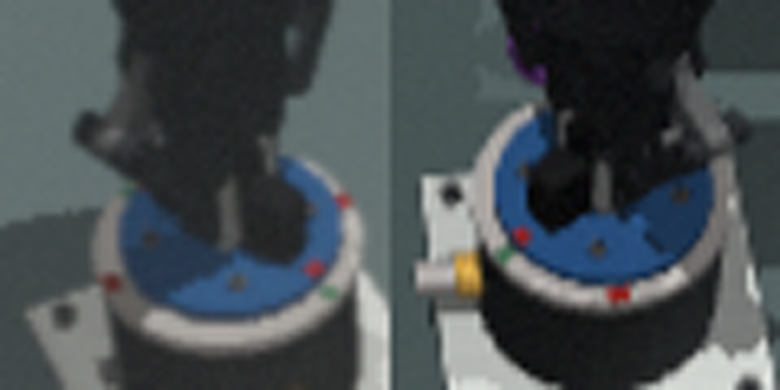

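```bash
python3 -m creep '[0,0,0,0, 0,0,0,0, 0,0,0,0, 0,0,0,0, 0,0,0,0, 0,0,0,0, 0,0,0,0, 0,0,0,0]' 60
python3 -m creep '[0,0,-0.3,0, 0,0,-1,0, 0,0,-2,0, 0,0,-3,0, 0,0,-4,0, 0,0,-5,0, 0,0,-6,0, 0,0,-6.8,0, 0,0,-7.2,0, 0,0,-7.2,0, 0,0,-7.2,0]'
python3 - <<'E'
from h import *
s=ctrl.get_state();print(s["contact_force"])
snap("wrist","w15");snap("side","sd15")
a=cv2.imread("pics/sd15.png")[160:220,210:270];b=cv2.imread("pics/w15.png")[110:230,200:320];cv2.imwrite("pics/c15.png",cv2.resize(cv2.hconcat([cv2.resize(a,None,fx=2,fy=2),b]),None,fx=3.25,fy=3.25,interpolation=cv2.INTER_CUBIC))
E
```

```text
time: 21.07
eef_pos: [0.483, 0.0445, 0.094]
tcp_rot: [0.492, 0.87, 0.0, 0.0]
contact_force: [0.1, -0.7, -0.1]
opening: 0.764
time: 21.98
eef_pos: [0.4828, 0.0445, 0.274]
tcp_rot: [0.492, 0.87, 0.0, 0.0]
contact_force: [0.4, -0.6, -1.3]
opening: 0.764
[ 0.42711452 -0.60395847 -1.34311294]
```

View pics/c15.png

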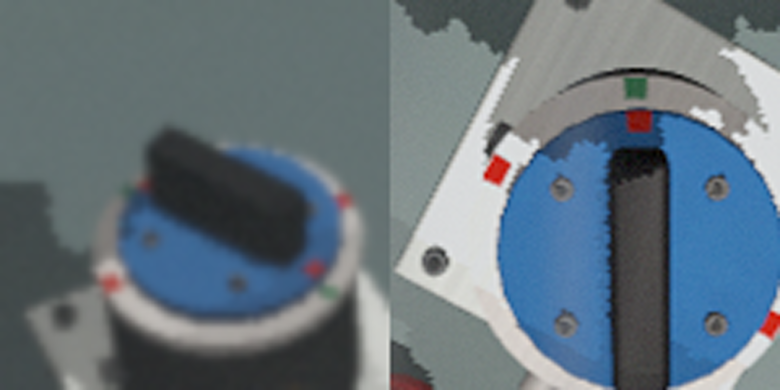

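View pics/sd15.png

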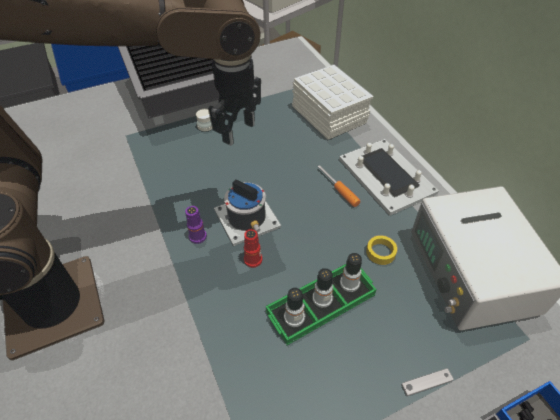

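The lid's red marks sit at the green marks, it is level on the rim, and the housing stands in the bay at side (293,305). One last centring check before handing in.

```bash
python3 - <<'E'
from h import *
f=lambda u: ((u[0]-390)/3.25+200,u[1]/3.25+110)
s=[onz("wrist",f(u),.091) for u in [(562,188),(717,187),(566,325),(716,325)]]; m=np.mean(s,axis=0)
print(m, np.hypot(*(m[:2]-[.4818,.0444])))
a,b=[onz("wrist",f(u),.083) for u in [(497,169),(776,322)]]; print((a+b)/2, np.linalg.norm(a-b))
print("sign", ctrl.sign_off())
E
```

```text
[0.48227484 0.04486719 0.091     ] 0.0006661326278200502
[0.48128222 0.04586511 0.083     ] 0.0939695410223895
the job is handed in; nothing more can be done
sign None
```

I cleared the housing from the chamber and stood it in the tray's free bay. I then seated the blue lid through the slots, turned it 60° clockwise to the green marks and let go. I handed the job in shortly after the 22 s mark; it gives no verdict.

- **Housing:** it stands upright in the free bay in the scene, side and wrist views. Its top measured about 1 mm from the bay centre.
- **Lid:** it looks level, with its underside on the rim. It is centred to about 0.7 mm against the earlier chamber measurement and about 1.4 mm against the rim marks in the last picture, with 5 mm allowed. Its red marks sit at the green marks.
- **Fit:** contact force rose by about 7 N as the lid came home, and during the turn there was a sideways force of about 5 N. After release the reading fell back to sensor noise.
- **Surroundings:** the bystanders and both look-alikes appear where they were in the last side view; I did not measure them again.
- **Disagreements:** the first tray-corner fit was off because a tested housing hid one corner, so I re-measured from the wrist camera. Views of the lid against the chamber differed by 1–2 mm, within the 3 mm clearance.

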